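# Shut the empty reader tray and draw out the loaded one

## Task

Two plate-reader units stand side by side: one has its empty tray left standing out, the other is shut with a well plate inside. First push the empty tray fully home, then hook a fingertip behind the front lip of the other tray and draw it all the way out to its stop. Slide both trays smoothly, do not pinch the lips, leave the well plate untouched and seated in its tray, leave everything else standing about where it is, and finish clear.

Things in the scene. Friction and masses are not known exactly. Their poses are not given: they have to be found in the camera images.
- empty_unit: White plate-reader unit, fixed: 160 (x) by 122 (y) by 66 mm, standing on the 12 mm base plate, so its roof is 78 mm above the table. Origin: centre of its underside. Its tray comes out through the open front, along the unit's own -x; y is across, z up. This is the one whose empty tray stands partly out at the start; it may be the left or the right one.
- plate_unit: White plate-reader unit, fixed: 160 (x) by 122 (y) by 66 mm, standing on the 12 mm base plate, so its roof is 78 mm above the table. Origin: centre of its underside. Its tray comes out through the open front, along the unit's own -x; y is across, z up. This is the one whose tray is shut at the start and carries the well plate. The units stand about 200 mm apart between their centres.
- empty_tray (a joint): Travel in m of the empty grey tray in empty_unit; 0 = fully home, 0.130 = fully out at the end stop; grows as the tray comes out along the unit's -x. It slides on its rail with about 2 N of friction and 6 N per m/s of drag, without spring or latch, and stays where it is left. Starts between 0.06 and 0.10.
- plate_tray (a joint): Travel in m of the loaded grey tray in plate_unit; 0 = fully home, 0.130 = fully out at the end stop; grows as the tray comes out along the unit's -x. It slides on its rail with about 2 N of friction and 6 N per m/s of drag, without spring or latch, and stays where it is left. Starts at 0.
- empty_lip (a point): Middle of the top edge of the upright aluminium lip on the front of the empty tray, 54 mm above the table; the lip is 8 mm thick (x), 97 mm wide (y), 28 mm high. With the tray home the point is 134 mm in front of the unit's origin. x points into the unit, y along the lip. Behind it (+x) is an open finger well 49 by 89 mm, floor 30 mm above the table, its far end a 9 mm high rib. 
- plate_lip (a point): Middle of the top edge of the upright aluminium lip on the front of the loaded tray, 54 mm above the table; the lip is 8 mm thick (x), 97 mm wide (y), 28 mm high. With the tray home the point is 134 mm in front of the unit's origin. x points into the unit, y along the lip. Behind it (+x) is an open finger well 49 by 89 mm, floor 30 mm above the table, its far end a 9 mm high rib. 
- plate_pocket (a point): Centre of the floor of the pocket that holds the well plate in the loaded tray, 30 mm above the table; moves with the tray, 122.5 mm behind the middle of its lip.
- well_plate: Loose white well plate, 128 by 86 by 14.5 mm, about 70 g, lying in the pocket of the loaded tray (1.5 mm play all round, ribs 9 to 10 mm high); hidden under the unit's roof until the tray is drawn. Origin: centre of its underside, 30 mm above the table; long side along the tray's x.
- vial: Bystander: small white vial with blue cap, 25 mm across, 45 mm tall, standing on the table in front of the units, midway between the paths of the two trays (about 50 mm from each tray's side). Origin: centre of its underside.
- reagent_jar: Bystander: white jar with green cap, 42 mm across, 62 mm tall, standing about 90 mm to the left of the left tray's path. Origin: centre of its underside.
- dark_cap_jar: Bystander: white jar with black cap, 38 mm across, 55 mm tall, standing about 90 mm to the right of the right tray's path. Origin: centre of its underside.
- tube_rack: Bystander: blue tube rack with white capped tubes, 150 by 80 by 108 mm high, left side of the table. Origin: centre of its underside.
- pipette: Bystander: white hand pipette lying on the table at the left, about 250 mm long, 32 mm high. Origin: on the table under its middle.

How it is judged:
By the outcome, as a careful person would: the job done as asked, in the order asked, and still so for the second after the job is handed in, with the robot touching nothing.
It also fails if it takes over 45 s, if anything falls off the work surface, if the arm or the gripper's body presses on something with over 40 N, if the wrist force passes 120 N, or if a joint passes its speed limit or range.

## Robot

A 6-joint arm with a two-finger parallel gripper is mounted at the origin on the work surface. World frame = base frame: x ahead of the robot, y to its left, z up, the work surface at z = 0. Lengths are in m, angles in degrees, forces in N, time in s.
With the tool pointing down it reaches from about 0.4 to 0.825 m from the base axis. Payload 7 kg.
Tool frame: the origin (TCP) lies between the finger pads; the fingertips stand 14 mm ahead of it and the grasp point (between the pads) lies 5 mm behind it (r.tips_ahead is the distance from the TCP to the fingertips, in m); z points along the fingers, y is the direction in which the jaws open and shut (so a half turn about z gives the same grasp; the last joint's range is limited). The gripper opens to 88 mm and grips with 3 to 60 N. Pads are 19 mm wide; open, the fingers measure 130 mm over their backs; the gripper's body (78 mm by 193 mm) begins 47 mm behind the grasp point.
Start: joints at [-50.816, 20.546, 0.682, 0, -70.136, -16.507], TCP at [0.26, -0.623, 0.241] pointing down, gripper open.
Joint ranges: [-176.03, 176.03], [-82.01, 121.73], [-58.28, 71.71], [-173.87, 95.51], [-174.79, -0.11], [-173.66, 173.66]. Speed limits (degrees/s): [136.94, 136.94, 172.46, 180, 180, 180].

## Interface

Orientations are given as [roll, pitch, yaw] about the fixed x, y, z axes, in that order (R = Rz(yaw) Ry(pitch) Rx(roll)).
In Python, from plant import r gives the robot as it stands.
- The arm moves only by the tool apply_moves, never from a script. Its arguments are lists of equal length, an entry for each row: "slide": the shift along the tool's x, y, z as a fraction of full scale, a list of three; "turn": the turn, a rotation vector about the tool's x, y, z as a fraction of full scale, a list of three; "jaw": the closure, from 0 (fully open) to 1 (shut). In form: {"slide": [[dx, dy, dz], ...], "turn": [[wx, wy, wz], ...], "jaw": [jaw, ...]}. A call has 1 to 8 rows; each row shifts and turns the commanded pose from where the row before left it, along the tool's axes as they then stand; what a row does not reach is not made up. Full scale, the value 1, is 0.1 m for a shift and 1.5 rad for a turn. A row lasts 1/10 s, in which the tool goes at most 50 mm and 8.59 degrees, less where a joint would pass 70% of its speed; a pose out of reach is approached as far as the arm can. A call with a number of a shift or a turn outside -1 to 1 is refused whole. A call with a gripper value outside its range is refused whole. The fingers move at their own pace and stop on an object; "newtons" is the grip in N (left out, the last holds). Time passes only in rows, so rows that do not move let the fingers close. It gives the time, the measured TCP pose, the force and the opening at its end, in the units of the state.
- r.get_state(): the state, without advancing time (a new reading comes with each control period).
- r.capture(name): name is "side" or "top"; returns a dict with "pixels" (384x512x3 uint8, blue, green, red), "depth" (384x512 float32, m along the optical axis (not along the pixel's ray), 0 where there is no reading), "fx", "fy", "cx", "cy" (pixels), "dist_coeffs" ([k1, k2, p1, p2, k3] as OpenCV has them; the pictures are not rectified), "rvec" (rotation vector, rad) and "tvec" (3), from world to camera coordinates, as OpenCV has them. Camera axes: x right, y down, z forward; pixel columns grow to the right and rows downward; lengths in m; the calibration is good to about 2 mm. A picture is of the moment at which its call begins.
- r.close_job(): hands the job in, once; it reports no verdict.
The state is a dict: "time_s": time; "joints": joint angles; "qd": joint speeds; "joint_torque": joint torques, N m; "tcp_pos": TCP position; "eef_rot": TCP orientation; "contact_force": force on the tool from outside, world axes, zero at the start; "moment": the same for the moment, N m; "gripper_width": finger opening in m.
Only numpy, scipy, OpenCV 4.12 (cv2) and the standard library are available. Lean on these libraries where they do the work, as an engineer would, in place of code of your own. Each camera call takes 0.05 s, during which the arm holds its last target.

## Working session

There is one attempt and no reset: what is moved stays moved. The work goes in short steps, Python scripts to look and compute and a tool call to move; the robot and the scene stay as the last step left them, time stands still between calls to the robot, and variables do not carry over. Pictures are saved under pics/ and viewed, and the job is handed in when it is done.

Besides the shell and the picture viewer there is one more tool, called after "Emit:" as name(argument=value, ...) on one line, values as JSON. apply_moves: Moves the arm, as the interface text tells. Shift numbers are shares of 0.1 m and turn numbers shares of 1.5 rad, none past 1 either way. Its arguments: {"type":"object","properties":{"slide":{"type":"array"},"turn":{"type":"array"},"jaw":{"type":"array"},"newtons":{"type":"number"}},"required":["slide","turn","jaw"]}

```bash
ls; mkdir -p pics
python3 - <<'E'
from plant import r
import cv2,numpy as np
s=r.get_state(); print(s); print(r.tips_ahead)
for n in("top","side"):
    c=r.capture(n); cv2.imwrite(f"pics/{n}0.png",c["pixels"]); np.savez(f"{n}0.npz",**c)
    R=cv2.Rodrigues(np.array(c["rvec"]))[0]; print(n,c["fx"],c["fy"],c["cx"],c["cy"],c["dist_coeffs"],-R.T@np.array(c["tvec"]).ravel())
E
```

```text
pics
{'time_s': 0.0, 'joints': array([-5.08142863e+01,  2.05917112e+01,  6.34678505e-01, -1.74618148e-02,
       -7.01365286e+01, -1.65092846e+01]), 'qd': array([-0.01239882,  0.09753279,  0.01666958,  0.03324403,  0.1733364 ,
       -0.02806984]), 'joint_torque': array([ 2.75791681e-03, -5.82715380e+01,  2.93055975e+01,  6.99669912e+00,
        7.02558857e-03, -1.46841026e-04]), 'tcp_pos': array([ 0.26004513, -0.62240379,  0.23963479]), 'eef_rot': array([ 1.79905631e+02, -1.08510581e-02, -1.57329508e+02]), 'contact_force': array([ 0.57087107, -0.59178613, -0.01209328]), 'moment': array([-0.00387272, -0.03219436, -0.01167261]), 'gripper_width': 0.08795669970200366}
0.014
top 494.7041967910795 494.7041967910795 256.4006873517531 188.67292860450928 [-0.14910723  0.          0.          0.          0.        ] [0.32448349 0.09932779 1.38794115]
side 361.4139234573229 361.4139234573229 251.81740407774552 186.12897170854697 [-0.05835644  0.          0.          0.          0.        ] [ 0.06882792 -0.54205967  0.68951404]
```

View pics/top0.png

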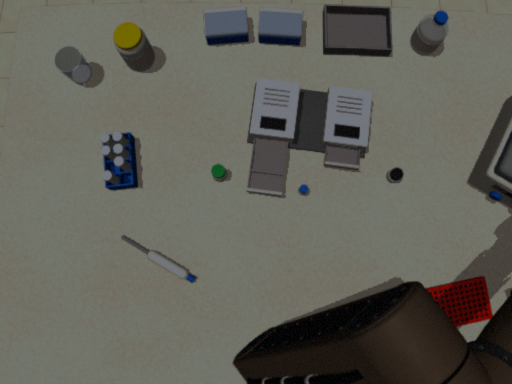

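View pics/side0.png

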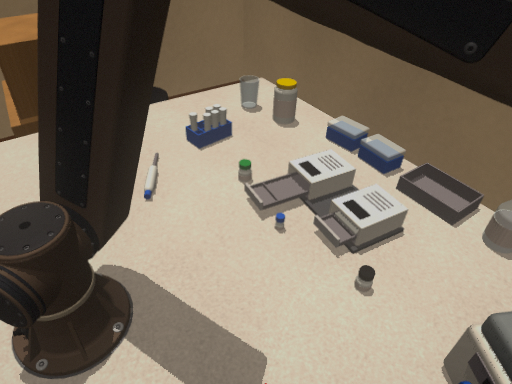

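The left unit (top view around (274,110)) has its tray out, with its lip near (267,191). The right unit (347,118) is shut, with its lip near (342,165). Next I'll measure the roofs and lips.

```bash
cat > h.py <<'E'
import cv2,numpy as np
def load(n): return dict(np.load(n+".npz"))
def ray(c,uv,z):
    K=np.array([[c["fx"],0,c["cx"]],[0,c["fy"],c["cy"]],[0,0,1]],float)
    p=cv2.undistortPoints(np.array(uv,float).reshape(-1,1,2),K,np.array(c["dist_coeffs"],float)).reshape(-1,2)
    R=cv2.Rodrigues(np.array(c["rvec"],float))[0]; o=-R.T@np.array(c["tvec"],float).ravel()
    d=np.c_[p,np.ones(len(p))]@R
    return o+d*((z-o[2])/d[:,2])[:,None]
def depthpts(c):
    H,W=c["depth"].shape; K=np.array([[c["fx"],0,c["cx"]],[0,c["fy"],c["cy"]],[0,0,1]],float)
    u,v=np.meshgrid(np.arange(W),np.arange(H))
    p=cv2.undistortPoints(np.stack([u,v],-1).reshape(-1,1,2).astype(float),K,np.array(c["dist_coeffs"],float)).reshape(-1,2)
    P=np.c_[p,np.ones(len(p))]*c["depth"].reshape(-1,1)
    R=cv2.Rodrigues(np.array(c["rvec"],float))[0]
    return ((P-np.array(c["tvec"],float).ravel())@R).reshape(H,W,3)
E
python3 - <<'E'
from h import *
c=load("top0"); im=c["pixels"]
W=depthpts(c); np.save("W0.npy",W)
cv2.imwrite("pics/crop0.png",cv2.resize(im[70:205,210:415],None,fx=3.9,fy=3.9,interpolation=cv2.INTER_NEAREST))
z=W[...,2]
cr=z[75:205,240:380]
m=((z>.07)&(z<.087)).astype(np.uint8); m[:75]=0;m[150:]=0;m[:,:240]=0;m[:,385:]=0
for k in cv2.findContours(m,cv2.RETR_EXTERNAL,cv2.CHAIN_APPROX_NONE)[0]:
    if cv2.contourArea(k)<300: continue
    rr=cv2.minAreaRect(k); b=cv2.boxPoints(rr)
    w=ray(c,b,.078); print(rr,"\n",w.round(4),w.mean(0), [np.linalg.norm(w[i]-w[i-1]).round(4) for i in range(4)], np.median(z[m>0]))
for v in (184,186,188,190,192,194): print(v, W[v,268].round(3))
for v in range(146,172,2): print(v, W[v,343].round(3))
E
```

```text
((347.68902587890625, 116.29878997802734), (44.94563293457031, 57.424400329589844), 6.340191841125488) 
 [[ 0.6553 -0.0582  0.078 ]
 [ 0.8199 -0.0767  0.078 ]
 [ 0.809  -0.2024  0.078 ]
 [ 0.6443 -0.1808  0.078 ]] [ 0.73209724 -0.12949755  0.078     ] [np.float64(0.1231), np.float64(0.1657), np.float64(0.1262), np.float64(0.1662)] 0.07750095398800591
((274.66265869140625, 108.08642578125), (44.53578567504883, 56.04697799682617), 7.4314093589782715) 
 [[0.6775 0.1419 0.078 ]
 [0.8387 0.1256 0.078 ]
 [0.8241 0.0021 0.078 ]
 [0.6636 0.0212 0.078 ]] [0.75095678 0.07270524 0.078     ] [np.float64(0.1215), np.float64(0.162), np.float64(0.1244), np.float64(0.1616)] 0.07750095398800591
184 [0.545 0.087 0.029]
186 [0.539 0.087 0.03 ]
188 [0.534 0.087 0.03 ]
190 [0.525 0.087 0.054]
192 [0.52  0.087 0.049]
194 [0.518 0.086 0.026]
146 [ 0.656 -0.122  0.039]
148 [ 0.652 -0.123  0.03 ]
150 [ 0.646 -0.123  0.031]
152 [ 0.641 -0.123  0.03 ]
154 [ 0.636 -0.123  0.027]
156 [ 0.631 -0.124  0.024]
158 [ 0.624 -0.123  0.03 ]
160 [ 0.618 -0.123  0.029]
162 [ 0.612 -0.123  0.03 ]
164 [ 0.602 -0.119  0.051]
166 [ 0.597 -0.119  0.049]
168 [ 0.601 -0.127  0.   ]
170 [ 0.595 -0.127  0.002]
```

View pics/crop0.png

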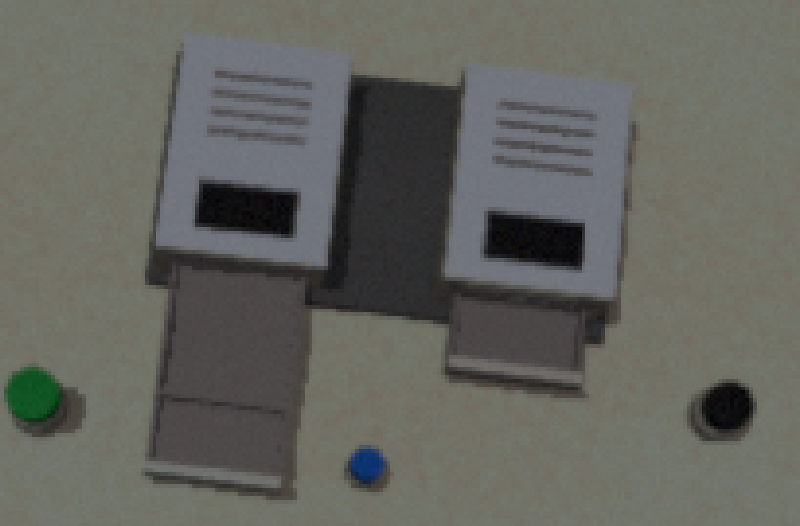

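Run:
```python
from h import *
c=load("top0"); W=np.load("W0.npy"); z=W[...,2]
for name,(u0,u1,v0,v1),o in (("L",(240,295,176,200),(.751,.0727)),("R",(318,370,154,176),(.7321,-.1295))):
    m=np.zeros(z.shape,np.uint8); m[v0:v1,u0:u1]=(z[v0:v1,u0:u1]>.042)
    m[v0:v1,u0:u1]&=(c["pixels"][v0:v1,u0:u1].min(-1)>100).astype(np.uint8) if 0 else 1
    v,u=np.nonzero(m); k=np.stack([u,v],-1).astype(np.float32); rr=cv2.minAreaRect(k)
    b=cv2.boxPoints(rr); w=ray(c,b,.054); print(name,len(u),rr,w.round(4).tolist())
    P=ray(c,k,.054)[:,:2]
    ctr=P.mean(0); e=np.linalg.svd(P-ctr)[2][0]; e*=np.sign(e[1]); yaw=np.degrees(np.arctan2(-e[0],e[1]))
    print(ctr.round(4),"yaw",yaw.round(2),"len",np.ptp(P@e),"thk",np.ptp(P@[e[1],-e[0]]),np.median(z[m>0]))
    a=np.radians(-6); d=np.array(o)-ctr; print("dx,dy unit frame",d@[np.cos(a),np.sin(a)],d@[-np.sin(a),np.cos(a)])
# side view bright lips
s=load("side0"); cv2.imwrite("pics/scrop0.png",cv2.resize(s["pixels"][145:250,235:415],None,fx=4.4,fy=4.4,interpolation=cv2.INTER_NEAREST))
```

```text
L 138 ((265.0, 186.5), (19.0, 36.0), 90.0) [[0.5595, 0.1451, 0.054], [0.5615, 0.0465, 0.054], [0.509, 0.0458, 0.054], [0.507, 0.1438, 0.054]]
[0.5236 0.0967] yaw -4.13 len 0.09618673945476362 thk 0.06105688247639851 0.05295737906330939
dx,dy unit frame 0.22870145439109088 -0.0001047824875681136
R 139 ((342.0, 162.5), (46.0, 17.0), 0.0) [[0.5802, -0.0522, 0.054], [0.628, -0.0522, 0.054], [0.6309, -0.1804, 0.054], [0.5829, -0.1796, 0.054]]
[ 0.601  -0.1143] yaw -4.65 len 0.12364397161615547 thk 0.06096301483902855 0.05256220927893464
dx,dy unit frame 0.1319755704012879 -0.0014258714583779745
```

View pics/scrop0.png

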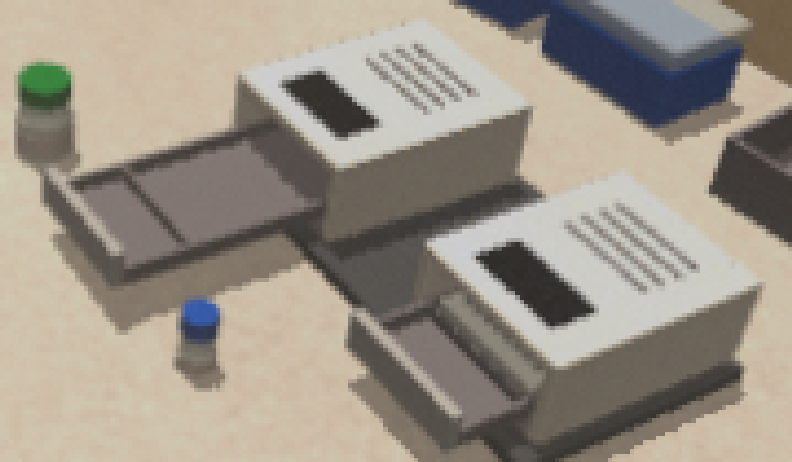

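The measurements agree. Unit yaw is about −6°. The empty lip is at (0.524, 0.097), so its travel is about 95 mm. The loaded lip is at (0.600, −0.114), 132 mm in front of its unit against 134 mm expected. First I'll shut the jaws and turn them parallel to the lips.

Emit:
apply_moves(slide=[[0, 0, 0], [0, 0, 0], [0, 0, 0], [0, 0, 0], [0, 0, 0], [0, 0, 0]], turn=[[0, 0, 0.067], [0, 0, 0.067], [0, 0, 0.067], [0, 0, 0.067], [0, 0, 0.066], [0, 0, 0]], jaw=[1, 1, 1, 1, 1, 1], newtons=10)

```text
time_s: 0.7
tcp_pos: [0.2601, -0.6226, 0.24]
eef_rot: [180.0, -0.0, 173.9]
contact_force: [0.3, -0.1, -1.0]
gripper_width: 0.0451
```

Emit:
apply_moves(slide=[[-0.04, 0.2, 0], [-0.08, 0.4, 0], [-0.08, 0.42, 0], [-0.08, 0.42, 0], [-0.08, 0.42, 0], [-0.08, 0.42, 0], [-0.08, 0.42, 0], [-0.08, 0.42, 0]], turn=[[0, 0, 0], [0, 0, 0], [0, 0, 0], [0, 0, 0], [0, 0, 0], [0, 0, 0], [0, 0, 0], [0, 0, 0]], jaw=[1, 1, 1, 1, 1, 1, 1, 1])

```text
time_s: 1.5
tcp_pos: [0.3527, -0.3172, 0.2406]
eef_rot: [-180.0, 0.0, 174.2]
contact_force: [1.4, 0.1, -0.0]
gripper_width: 0.0003
```

Emit:
apply_moves(slide=[[-0.08, 0.42, 0], [-0.08, 0.42, 0], [-0.08, 0.42, 0], [-0.08, 0.42, 0], [-0.08, 0.42, 0], [-0.08, 0.42, 0], [-0.08, 0.42, 0], [-0.08, 0.42, 0]], turn=[[0, 0, 0], [0, 0, 0], [0, 0, 0], [0, 0, 0], [0, 0, 0], [0, 0, 0], [0, 0, 0], [0, 0, 0]], jaw=[1, 1, 1, 1, 1, 1, 1, 1])

```text
time_s: 2.3
tcp_pos: [0.4516, 0.0104, 0.2408]
eef_rot: [180.0, 0.0, 174.2]
contact_force: [1.0, -0.6, 0.3]
gripper_width: 0.0006
```

Emit:
apply_moves(slide=[[-0.05, 0.3, 0], [-0.05, 0.3, 0], [-0.05, 0.2, 0.1], [-0.04, 0.13, 0.3], [0, 0, 0.4], [0, 0, 0.4], [0, 0, 0.2], [0, 0, 0]], turn=[[0, 0, 0], [0, 0, 0], [0, 0, 0], [0, 0, 0], [0, 0, 0], [0, 0, 0], [0, 0, 0], [0, 0, 0]], jaw=[1, 1, 1, 1, 1, 1, 1, 1])

```text
time_s: 3.1
tcp_pos: [0.478, 0.0976, 0.0971]
eef_rot: [-179.8, -0.3, 174.0]
contact_force: [-0.1, -0.7, 0.4]
gripper_width: 0.0004
```

Run:
```python
from plant import r
import cv2,numpy as np
print(r.get_state()["tcp_pos"])
for n in("side","top"):
    c=r.capture(n); im=c["pixels"]; im=im[120:270,200:420] if n=="side" else im[70:220,210:430]
    cv2.imwrite(f"pics/{n}1.png",cv2.resize(im,None,fx=3.5,fy=3.5,interpolation=cv2.INTER_NEAREST))
```

```text
[0.47800034 0.0975564  0.09713649]
```

View pics/side1.png

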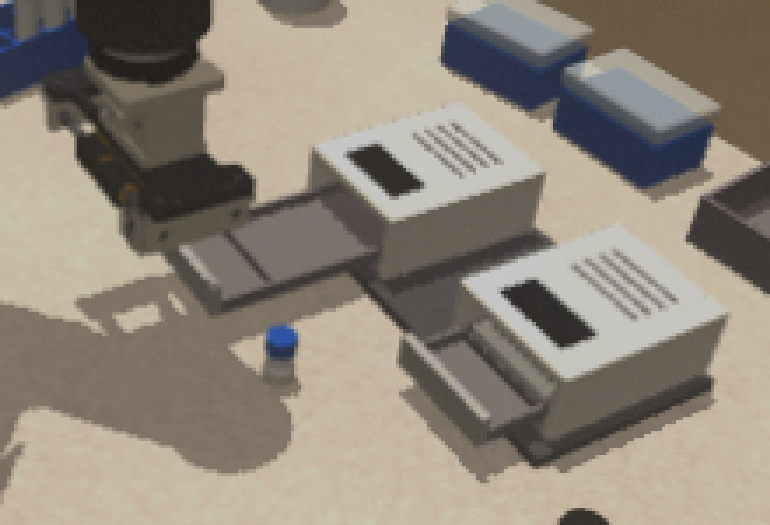

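View pics/top1.png

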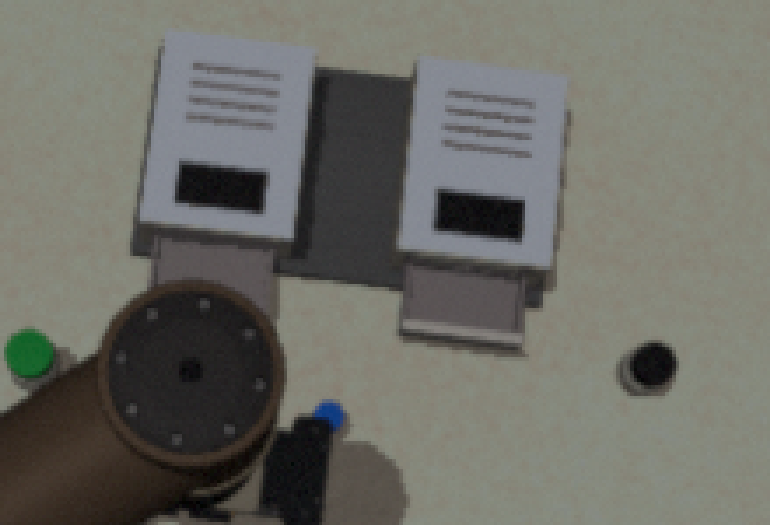

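Side view: the closed fingers stand just in front of the empty lip (crop about (175,255)), clear of the vial. I'll lower to tip height of about 40 mm, then push.

Emit:
apply_moves(slide=[[0, 0.03, 0.2], [0, 0, 0.2], [0, 0, 0.03], [0, 0, 0], [-0.08, 0, 0], [-0.08, 0, 0], [-0.08, 0, 0], [-0.05, 0, 0]], turn=[[0, 0, 0], [0, 0, 0], [0, 0, 0], [0, 0, 0], [0, 0, 0], [0, 0, 0], [0, 0, 0], [0, 0, 0]], jaw=[1, 1, 1, 1, 1, 1, 1, 1])

```text
time_s: 4.0
tcp_pos: [0.5104, 0.099, 0.0579]
eef_rot: [180.0, 0.0, 173.9]
contact_force: [-2.2, 0.8, 1.3]
gripper_width: 0.0004
```

Emit:
apply_moves(slide=[[-0.05, 0, 0], [-0.05, 0, 0], [-0.08, 0, 0], [-0.08, 0, 0]], turn=[[0, 0, 0], [0, 0, 0], [0, 0, 0], [0, 0, 0]], jaw=[1, 1, 1, 1])

```text
time_s: 4.4
tcp_pos: [0.5354, 0.0959, 0.0574]
eef_rot: [-180.0, -0.0, 174.0]
contact_force: [-2.3, -0.4, 1.6]
gripper_width: 0.0001
```

Emit:
apply_moves(slide=[[-0.08, 0, 0], [-0.08, 0, 0], [-0.08, 0, 0], [-0.08, 0, 0], [-0.08, 0, 0], [-0.07, 0, 0], [-0.05, 0, 0], [-0.04, 0, 0]], turn=[[0, 0, 0], [0, 0, 0], [0, 0, 0], [0, 0, 0], [0, 0, 0], [0, 0, 0], [0, 0, 0], [0, 0, 0]], jaw=[1, 1, 1, 1, 1, 1, 1, 1])

```text
time_s: 5.2
tcp_pos: [0.5914, 0.0903, 0.0574]
eef_rot: [-180.0, -0.0, 174.0]
contact_force: [-3.2, -1.6, -0.6]
gripper_width: 0.0004
```

Emit:
apply_moves(slide=[[-0.03, 0, 0], [-0.02, 0, 0], [-0.02, 0, 0]], turn=[[0, 0, 0], [0, 0, 0], [0, 0, 0]], jaw=[1, 1, 1])

```text
time_s: 5.5
tcp_pos: [0.5979, 0.0897, 0.0575]
eef_rot: [180.0, -0.0, 174.0]
contact_force: [-2.4, -0.5, -0.1]
gripper_width: 0.0006
```

Emit:
apply_moves(slide=[[-0.02, 0, 0], [-0.02, 0, 0], [-0.01, 0, 0]], turn=[[0, 0, 0], [0, 0, 0], [0, 0, 0]], jaw=[1, 1, 1])

```text
time_s: 5.8
tcp_pos: [0.6031, 0.0892, 0.0576]
eef_rot: [180.0, 0.0, 174.0]
contact_force: [-3.3, -0.3, -1.6]
gripper_width: 0.0005
```

Emit:
apply_moves(slide=[[-0.01, 0, 0], [-0.01, 0, 0]], turn=[[0, 0, 0], [0, 0, 0]], jaw=[1, 1])

```text
time_s: 6.0
tcp_pos: [0.6046, 0.089, 0.0575]
eef_rot: [180.0, -0.0, 174.0]
contact_force: [-7.2, 2.2, 2.0]
gripper_width: 0.0005
```

Emit:
apply_moves(slide=[[-0.01, 0, 0], [0, 0, 0]], turn=[[0, 0, 0], [0, 0, 0]], jaw=[1, 1])

```text
time_s: 6.2
tcp_pos: [0.6046, 0.089, 0.0575]
eef_rot: [-180.0, -0.1, 174.0]
contact_force: [-8.2, 2.5, 2.0]
gripper_width: 0.0003
```

The tray has stopped: the force is up and the position holds at the predicted 0.604. I'll back off, rise and move over the other finger well.

Emit:
apply_moves(slide=[[0.03, 0, 0], [0.1, 0, 0], [0.17, 0, 0], [0, 0, -0.2], [0, 0, -0.4], [0, 0, -0.3], [-0.05, -0.15, 0], [-0.1, -0.3, 0]], turn=[[0, 0, 0], [0, 0, 0], [0, 0, 0], [0, 0, 0], [0, 0, 0], [0, 0, 0], [0, 0, 0], [0, 0, 0]], jaw=[1, 1, 1, 1, 1, 1, 1, 1])

```text
time_s: 7.0
tcp_pos: [0.587, 0.0468, 0.1492]
eef_rot: [179.9, 0.2, 174.1]
contact_force: [-0.1, -0.4, 0.5]
gripper_width: 0.0002
```

Emit:
apply_moves(slide=[[-0.12, -0.4, 0], [-0.12, -0.4, 0], [-0.12, -0.4, 0], [-0.1, -0.25, 0], [-0.07, -0.1, 0], [0, 0, 0], [0, 0, 0]], turn=[[0, 0, 0], [0, 0, 0], [0, 0, 0], [0, 0, 0], [0, 0, 0], [0, 0, 0], [0, 0, 0]], jaw=[1, 1, 1, 1, 1, 1, 1])

```text
time_s: 7.7
tcp_pos: [0.6224, -0.1137, 0.1472]
eef_rot: [180.0, -0.0, 174.0]
contact_force: [0.0, -0.1, 1.0]
gripper_width: 0.0002
```

Run:
```python
from plant import r
from h import *
print(r.get_state()["tcp_pos"])
for n in("side","top"):
    c=r.capture(n); np.savez(n+"2.npz",**c); im=c["pixels"]; im=im[120:270,200:420] if n=="side" else im[70:220,210:430]
    cv2.imwrite(f"pics/{n}2.png",cv2.resize(im,None,fx=3.5,fy=3.5,interpolation=cv2.INTER_NEAREST))
c=load("top2");z=depthpts(c)[...,2]
m=np.zeros(z.shape,np.uint8); m[140:200,240:305]=(z[140:200,240:305]>.044)&(z[140:200,240:305]<.06)
v,u=np.nonzero(m);P=ray(c,np.stack([u,v],-1),.054)[:,:2]; 
a=np.radians(-6);d=np.array([.751,.0727])-P
dx=d@[np.cos(a),np.sin(a)]; k=dx>.12; print(len(k),k.sum(),np.percentile(dx,[5,25,50,75,95]),P[k].mean(0),dx[k].mean())
```

```text
[ 0.62243209 -0.11369808  0.14723391]
19 19 [0.12805441 0.13081525 0.133447   0.13586853 0.13809316] [0.62302581 0.12672361] 0.13292013618773127
```

View pics/side2.png

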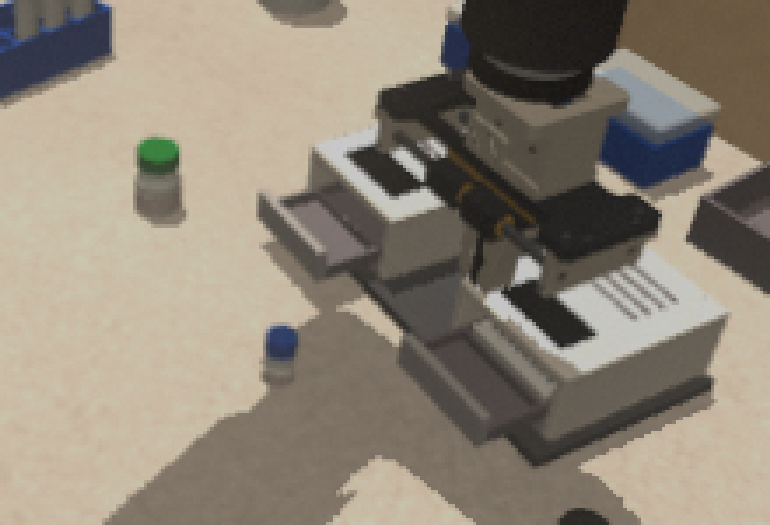

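View pics/top2.png

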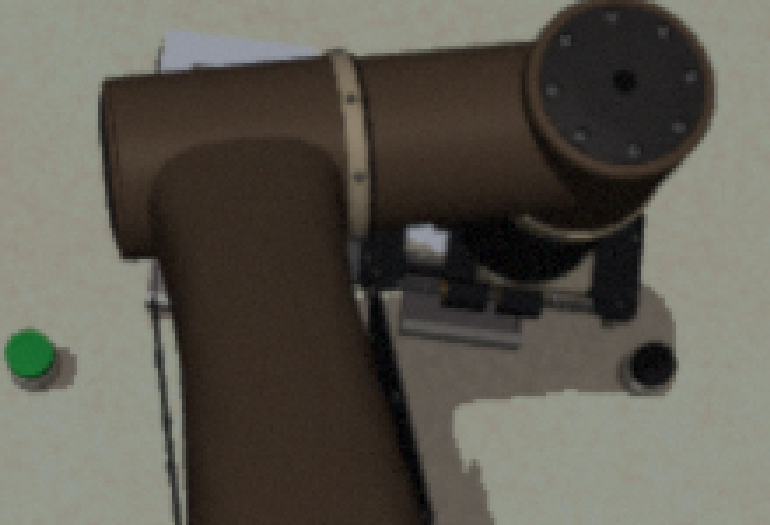

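Side view: the left tray is shut. Its lip measures 133 mm in front of the unit, against 134 mm nominal. The fingers are above the right-hand well, so I'll lower into it.

Emit:
apply_moves(slide=[[-0.02, -0.03, 0.1], [0, 0, 0.25], [0, 0, 0.25], [0, 0, 0.15], [0, 0, 0.1], [0, 0, 0.05], [0, 0, 0]], turn=[[0, 0, 0], [0, 0, 0], [0, 0, 0], [0, 0, 0], [0, 0, 0], [0, 0, 0], [0, 0, 0]], jaw=[1, 1, 1, 1, 1, 1, 1])

```text
time_s: 8.5
tcp_pos: [0.6242, -0.117, 0.057]
eef_rot: [-180.0, -0.0, 174.0]
contact_force: [0.0, -0.2, 0.3]
gripper_width: 0.0005
```

Run:
```python
from plant import r
from h import *
s=r.get_state();print(s["tcp_pos"],s["contact_force"])
c=r.capture("side"); im=c["pixels"][150:260,290:420]
cv2.imwrite("pics/side3.png",cv2.resize(im,None,fx=5,fy=5,interpolation=cv2.INTER_NEAREST))
```

```text
[ 0.62418845 -0.11697075  0.05703853] [ 0.04795021 -0.18833277  0.33539624]
```

View pics/side3.png

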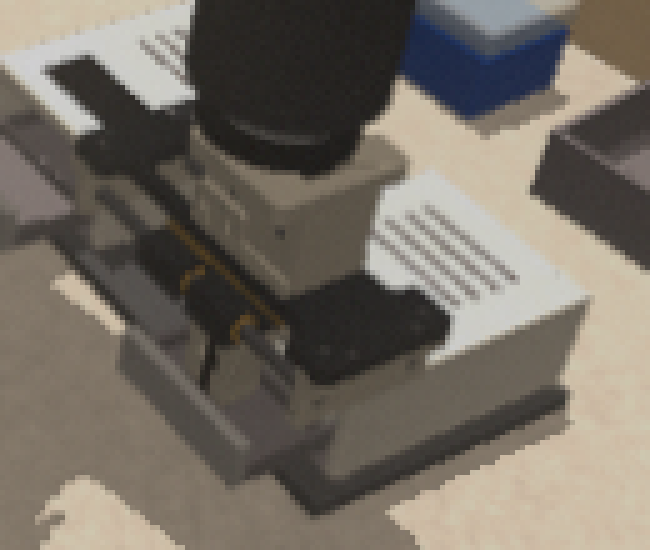

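The closed fingertips are down in the well behind the right lip (crop about (220,390)), free of contact. I'll lower 4 mm more and draw gently.

Emit:
apply_moves(slide=[[0, 0, 0.04], [0.03, 0, 0], [0.04, 0, 0], [0.03, 0, 0], [0.03, 0, 0], [0.03, 0, 0], [0.04, 0, 0]], turn=[[0, 0, 0], [0, 0, 0], [0, 0, 0], [0, 0, 0], [0, 0, 0], [0, 0, 0], [0, 0, 0]], jaw=[1, 1, 1, 1, 1, 1, 1])

```text
time_s: 9.25
tcp_pos: [0.6048, -0.1151, 0.054]
eef_rot: [180.0, 0.1, 174.0]
contact_force: [2.7, -0.1, 0.9]
gripper_width: 0.0008
```

Emit:
apply_moves(slide=[[0.05, 0, 0], [0.06, 0, 0], [0.07, 0, 0], [0.07, 0, 0], [0.07, 0, 0], [0.07, 0, 0], [0.07, 0, 0], [0.07, 0, 0]], turn=[[0, 0, 0], [0, 0, 0], [0, 0, 0], [0, 0, 0], [0, 0, 0], [0, 0, 0], [0, 0, 0], [0, 0, 0]], jaw=[1, 1, 1, 1, 1, 1, 1, 1])

```text
time_s: 10.05
tcp_pos: [0.5511, -0.1094, 0.0536]
eef_rot: [180.0, 0.0, 174.0]
contact_force: [2.5, 1.7, 0.4]
gripper_width: 0.0002
```

Emit:
apply_moves(slide=[[0.07, 0, 0], [0.07, 0, 0], [0.07, 0, 0], [0.07, 0, 0], [0.07, 0, 0], [0.07, 0, 0], [0.06, 0, 0], [0.05, 0, 0]], turn=[[0, 0, 0], [0, 0, 0], [0, 0, 0], [0, 0, 0], [0, 0, 0], [0, 0, 0], [0, 0, 0], [0, 0, 0]], jaw=[1, 1, 1, 1, 1, 1, 1, 1])

```text
time_s: 10.85
tcp_pos: [0.4984, -0.104, 0.0535]
eef_rot: [-180.0, -0.0, 174.0]
contact_force: [1.7, 1.6, -0.9]
gripper_width: 0.0002
```

Emit:
apply_moves(slide=[[0.03, 0, 0], [0.02, 0, 0], [0.02, 0, 0], [0.02, 0, 0]], turn=[[0, 0, 0], [0, 0, 0], [0, 0, 0], [0, 0, 0]], jaw=[1, 1, 1, 1])

```text
time_s: 11.25
tcp_pos: [0.4901, -0.1031, 0.0535]
eef_rot: [-180.0, 0.0, 174.0]
contact_force: [2.2, 1.1, -0.5]
gripper_width: 0.0007
```

Emit:
apply_moves(slide=[[0.02, 0, 0], [0.02, 0, 0], [0.01, 0, 0], [0.01, 0, 0]], turn=[[0, 0, 0], [0, 0, 0], [0, 0, 0], [0, 0, 0]], jaw=[1, 1, 1, 1])

```text
time_s: 11.65
tcp_pos: [0.4872, -0.1025, 0.0541]
eef_rot: [180.0, 0.3, 174.0]
contact_force: [13.1, -5.6, -9.3]
gripper_width: 0.0004
```

Emit:
apply_moves(slide=[[0.01, 0, 0], [0.01, 0, 0]], turn=[[0, 0, 0], [0, 0, 0]], jaw=[1, 1])

```text
time_s: 11.85
tcp_pos: [0.4871, -0.1022, 0.0545]
eef_rot: [180.0, 0.5, 174.1]
contact_force: [17.7, -7.2, -14.2]
gripper_width: 0.0004
```

The stop is reached: force rises while the position stays still. I'll ease off, lift out and withdraw.

Emit:
apply_moves(slide=[[-0.04, 0, 0], [-0.06, 0, 0], [-0.03, 0, 0], [0, 0, 0], [0, 0, -0.1], [0, 0, -0.2], [0, 0, -0.4], [0, 0, -0.4]], turn=[[0, 0, 0], [0, 0, 0], [0, 0, 0], [0, 0, 0], [0, 0, 0], [0, 0, 0], [0, 0, 0], [0, 0, 0]], jaw=[1, 1, 1, 1, 1, 1, 1, 1])

```text
time_s: 12.65
tcp_pos: [0.494, -0.1037, 0.165]
eef_rot: [-180.0, -0.1, 174.0]
contact_force: [0.6, 0.1, 1.0]
gripper_width: 0.0004
```

Emit:
apply_moves(slide=[[0.05, -0.2, -0.3], [0.05, -0.35, -0.1], [0.07, -0.4, 0], [0.08, -0.4, 0], [0.08, -0.4, 0], [0.08, -0.4, 0], [0.08, -0.4, 0], [0.05, -0.2, 0]], turn=[[0, 0, 0], [0, 0, 0], [0, 0, 0], [0, 0, 0], [0, 0, 0], [0, 0, 0], [0, 0, 0], [0, 0, 0]], jaw=[1, 1, 1, 1, 1, 1, 1, 1])

```text
time_s: 13.45
tcp_pos: [0.4109, -0.3735, 0.2041]
eef_rot: [-180.0, -0.0, 173.9]
contact_force: [0.0, -0.4, 0.5]
gripper_width: 0.0004
```

Run:
```python
from plant import r
from h import *
s=r.get_state();print(s["tcp_pos"],s["contact_force"])
for n in("side","top"):
    c=r.capture(n); np.savez(n+"4.npz",**c); im=c["pixels"]; im=im[120:270,220:440] if n=="side" else im[70:220,210:430]
    cv2.imwrite(f"pics/{n}4.png",cv2.resize(im,None,fx=3.5,fy=3.5,interpolation=cv2.INTER_NEAREST))
c=load("top4");z=depthpts(c)[...,2]
a=np.radians(-6)
for n,o in(("L",(.751,.0727)),("R",(.7321,-.1295))):
    m=np.zeros(z.shape,np.uint8); m[130:215,240:385]=(z[130:215,240:385]>.047)&(z[130:215,240:385]<.06)
    v,u=np.nonzero(m);P=ray(c,np.stack([u,v],-1),.054)[:,:2]; d=np.array(o)-P
    dx=d@[np.cos(a),np.sin(a)];dy=d@[-np.sin(a),np.cos(a)];k=(dx>.115)&(abs(dy)<.052)
    print(n,k.sum(),np.percentile(dx[k],[5,25,50,75,95]))
```

```text
[ 0.41087209 -0.37353557  0.204135  ] [ 0.01245654 -0.44472821  0.45019702]
L 115 [0.12925744 0.13109168 0.13351797 0.13572059 0.13781974]
R 261 [0.12039537 0.14906439 0.19237872 0.26187331 0.26596969]
```

View pics/side4.png

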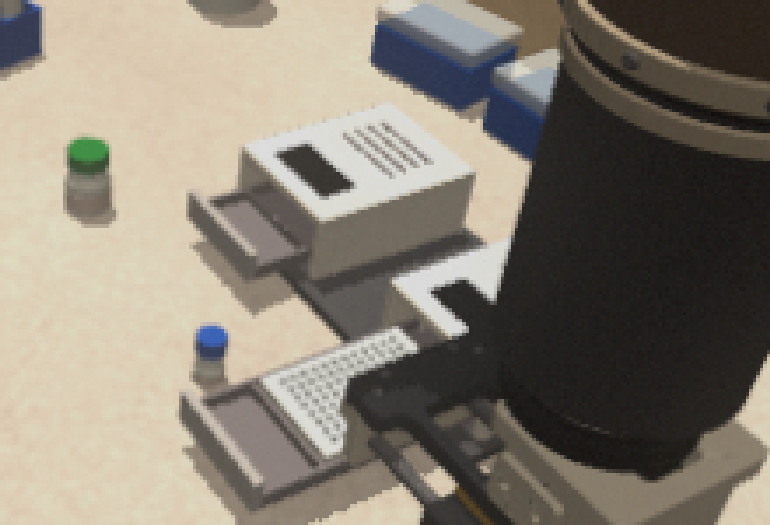

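View pics/top4.png

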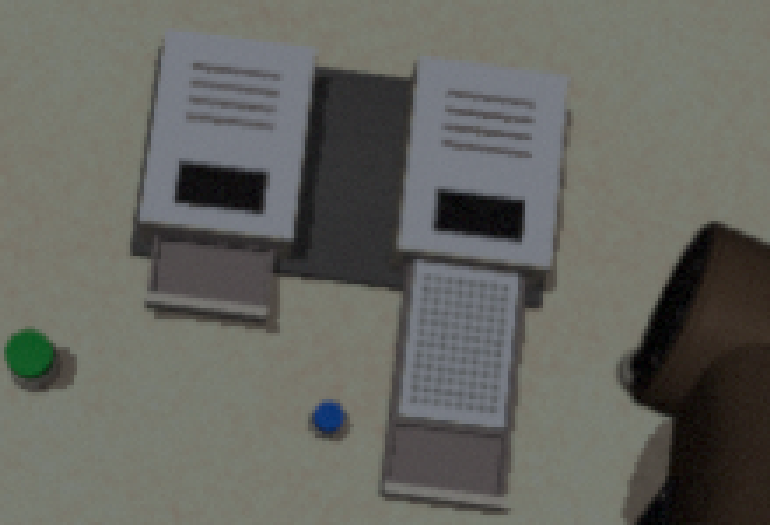

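Run:
```python
from h import *
a=np.radians(-6)
for f,lo,hi in(("top0",.12,.145),("top4",.22,.3)):
    c=load(f);z=depthpts(c)[...,2];o=(.7321,-.1295)
    m=(z>.047)&(z<.06)
    v,u=np.nonzero(m);P=ray(c,np.stack([u,v],-1),.054)[:,:2]; d=np.array(o)-P
    dx=d@[np.cos(a),np.sin(a)];dy=d@[-np.sin(a),np.cos(a)];k=(dx>lo)&(dx<hi)&(abs(dy)<.055)
    print(f,k.sum(),np.percentile(dx[k],[5,25,50,75,95]),dx[k].mean(),P[k].mean(0))
c=load("top4");z=depthpts(c)[...,2];P=depthpts(c)
d=np.array([.7321,-.1295])-P[...,:2];dx=d@[np.cos(a),np.sin(a)];dy=d@[-np.sin(a),np.cos(a)]
k=(dx>.09)&(dx<.20)&(abs(dy)<.038);print("plate top z",np.percentile(z[k],[5,25,50,75,95]))
for lo in(.09,.13,.17): q=k&(dx>lo)&(dx<lo+.03); print(np.median(z[q]),np.median(z[q&(dy>0)]),np.median(z[q&(dy<0)]))
```

```text
top0 118 [0.12839001 0.13020252 0.13264154 0.13499993 0.13690265] 0.13260740957158484 [ 0.60032311 -0.11464843]
top4 111 [0.25876515 0.26044233 0.26280595 0.26488773 0.26661771] 0.26270440205355483 [ 0.47107808 -0.09972454]
plate top z [0.03971599 0.04226396 0.04436164 0.04639215 0.05032114]
0.04417820226410845 0.04417820226410845 0.044199693322084954
0.04402151260232027 0.04442372601154933 0.04362976025257464
0.04494762570544667 0.045501068803496726 0.04440228958432156
```

Travel measures 130.1 mm, and the plate's top is level at about 44.5 mm, so it is seated. Handing in.

Run:
```python
from plant import r
s=r.get_state();print(s["time_s"],s["contact_force"],abs(s["qd"]).max()); print(r.close_job())
```

```text
13.55 [ 0.2332745   0.1146194  -0.66743218] 2.6660304765377743
the job is handed in; nothing more can be done
None
```

Both trays are where you asked, in the order you asked. I handed the job in at 13.55 s, with the arm clear and about 0.7 N of force reading on the tool.

- **Empty tray (left unit):** I pushed it home with the closed fingertips until the position held and the force rose to about 8 N. Its lip then measured 133.5 mm in front of the unit, against 134 mm nominal.
- **Loaded tray (right unit):** I put the closed fingertips behind its lip, without pinching it, and drew it to the stop. The force there reached about 24 N. From the top camera the lip moved 130.1 mm, against 130 mm full travel. By finger position the stop came about 4 mm earlier than I had predicted; I took that as error in my estimate of the contact point.
- **Well plate:** It lies level in its tray, with its top at about 44.5 mm as expected when seated. The gripper never touched it.
- **Bystanders:** The vial and the green-capped jar looked unmoved in the last picture. The arm mostly hid the black-capped jar there, so I could not fully check it, but the fingertips passed well above it. I did not re-check the tube rack or pipette; the arm did not go near them.

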